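# Refit the crank of the food mill

### The arm

A 6-joint arm with a two-finger parallel gripper is mounted at the origin on a cart in front of the work surface, level with it; the furniture and walls round the work are solid. World frame = base frame: x ahead of the robot, y to its left, z up, the work surface at z = 0. Lengths are in mm, angles in rad, forces in N, time in s.
With the tool pointing down it reaches from about 375 to 900 mm from the base axis. Payload 3.1 kg.
Tool frame: the origin (TCP) lies midway between the tips of the shut fingers; the grasp point (between the pads) lies 19 mm behind it; z points along the fingers, y is the line along which they close (so a half turn about z gives the same grasp; the last joint's range is limited). The gripper opens to 85 mm and grips with 20 to 120 N. Pads are 22 mm wide; open, the fingers measure 114 mm over their backs; the gripper's body (76 mm by 85 mm) begins 54 mm behind the grasp point. The pads swing forward as they close: fully open they stand 13 mm farther back than shut.
Start: joints at [1.073, 0.527, 1.433, -0, 1.181, -0.178], TCP at [195.851, 593.497, 231.31] pointing down, gripper open.
Joint ranges: [-3.08, 3.08], [-0.75, 2.2], [0.22, 2.44], [-1.43, 4.57], [0, 2.65], [-2.85, 2.85]. Speed limits (rad/s): [2.79, 2.79, 3.14, 3.14, 3.14, 3.14].

### API

Orientations are given as a 3x3 rotation matrix whose columns are the frame's x, y, z axes.
In Python, from workcell import r, command_gripper, solver, eyes, job, status gives the robot as it stands. The module is installed in compiled form; this text tells all that it offers. Calls block until the motion is done:
- r.move_ptp(position, orientation): joint-space move of the TCP to a pose.
- r.movel(position, orientation=None, vel=150, stop_force=None): straight line of the TCP; orientation=None keeps the orientation; vel is the mean speed in mm/s. With stop_force (N) it stops when the force on the tool has changed by that much, and returns True; else False.
- r.goto_joints(angles): joint-space move.
- command_gripper(opening, f_grip=None): opening from 0.0 (shut) to 1.0 (fully open); f_grip is the grip in N (None keeps the last); returns when the fingers have stopped.
- r.wait(seconds).
- solver.solve_ik(position, orientation): joint angles nearest the present ones, or None.
- eyes.capture(name): name is "scene" or "top" or "wrist"; returns (picture, depth): 384x512x3 uint8, red, green, blue; 384x512 float32, mm along the optical axis (not along the pixel's ray), 0 where there is no reading.
- eyes.get_calibration(name): a dict with "fx", "fy", "cx", "cy" (pixels), "R" (3x3) and "t" (3): a world point X has camera coordinates R X + t; the wrist camera has in their place "hand_eye" (4x4, takes a point from camera to tool coordinates, whose origin is the TCP and whose axes are the flange's). Camera axes: x right, y down, z forward; pixel columns grow to the right and rows downward; lengths in mm; the calibration is good to about 2 mm. A picture is of the moment at which its call begins: read the wrist's pose just before it. get_calibration takes no time and is no camera call.
A pose or a line that the arm cannot do raises r.IKError and nothing moves.
- job.close_job(): hands the job in; it is judged then, once.
Readings, each from a call of its own:
- status.get_time_s(): time.
- status.get_joint_pos(): joint angles.
- status.get_qd(): joint speeds.
- status.get_tau(): joint torques, N m.
- status.get_tcp_pos(): TCP position.
- status.get_tcp_rot(): TCP orientation.
- status.get_wrist_force(): force on the tool from outside, world axes, zero at the start.
- status.get_torque(): the same for the moment, N m.
- status.get_grip_width(): opening from 0.0 (shut) to 1.0 (fully open).
- status.get_grasp_force(): force on a finger pad.
Only numpy, scipy, OpenCV 4.12 (cv2) and the standard library are available. Lean on these libraries where they do the work, as an engineer would, in place of code of your own. Each camera call takes 0.05 s, during which the arm holds its last target. There are 200 camera calls.

### The job

Get the food mill ready for pureeing: lower the crank assembly into the mill, feel with the pin under its rotor for the hole in the middle of the straining disc until it drops fully in (the disc lies a little to one side and the rotor hides the hole), then turn the cross bar clockwise, seen from above, until both its ends are home under the straps on the rim. Let go of it and leave everything else standing where it is.

Things in the scene. Friction and masses are not known exactly. Their poses are not given: they have to be found in the camera images.
- crank: Loose crank assembly of a hand food mill, plain steel, 0.55 kg, standing upright on the range on its rotor's three vanes, which reach 66 mm from the shaft axis. Origin on the shaft axis at the lowest edges of the vanes, z up along the shaft, +x the way the crank arm points.
- crank_boss (a point): Centre of the boss, a square steel block 26 x 26 x 36 mm upright on the shaft axis, 100 mm above the lowest edges of the vanes; axes as body crank. Grip it across its two faces that look along +-y: the flat crank arm leaves it along +x (16 mm wide, arm top 7 mm below this point). The top of the cross bar is 28.5 mm below this point.
- crank_knob (a point): Centre of the upright black knob at the end of the crank arm: 78 mm from the shaft axis along +x, 23 mm thick, 33 mm tall, its top 27 mm above crank_boss.
- pin_tip (a point): Tip of the pin under the rotor, on the shaft axis, 97.5 mm below crank_boss and 2.5 mm above the lowest vane edges (so the assembly can stand). The pin is 12 mm thick with a tapered tip (9 mm wide), 12 mm long below a 34 mm wide shoulder. Axes as body crank.
- bar_mid (a point): Middle of the cross bar, a flat steel bar 196 x 16 x 6 mm that turns on the shaft, 31.5 mm below crank_boss; x runs along the bar, z up.
- cross_bar (a joint): Angle from the crank arm's direction (+x of body crank) to the cross bar's (+x of bar_mid), anticlockwise from above, rad. The bearing is stiff (0.06 N m): left alone the bar turns with the crank; once the bar is stopped or held, the crank slips round in it.
- mill_mouth (a point): Food mill, a steel bowl 200 mm wide (194 inside) hung in a pot with two loop handles; neither moves. This point: on the bowl's axis in the plane of its rim, 165 mm above the range top, z up. A short loop handle reaches 153 mm from the axis along -x at rim height. With the pin resting on the disc's boss crank_boss stands 48.5 mm above this plane; with the pin fully in, 36.5 mm.
- mill: The same bowl; origin on its axis at its foot, 70 mm below the rim; axes as mill_mouth. A perforated disc lies in it, its flat 65 mm below the rim. A raised boss in the disc's middle (53 mm wide, flat top 49 mm below the rim) has the pin hole: 14.6 mm wide, 16 deep. The disc lies to one side: the hole is 2.5 to 6.5 mm off the bowl's axis, in an unknown direction.
- strap (a point): Middle of the underside of the strap on the rim at +y, 98.5 mm from the bowl's axis, 12 mm above the rim; an equal strap is opposite, at -y. Each is 42 mm long along the rim, its inner edge 86 mm from the axis, its top 15 mm above the rim. Open below; a stop closes one end, so the bar can enter only by turning clockwise seen from above.
- pot: Polished steel pot with two loop handles that holds the mill, 226 mm wide without the handles, 150 mm tall, fixed; origin at the centre of its underside. The cross bar is home along mill_mouth's y, against the stops (up to 0.08 rad short if the hole is off axis). To come down past the straps it must be 0.55 to 2.4 rad anticlockwise of that.
- spice_jar_a: Small glass spice jar with black cap, 50 mm wide, 56 mm tall; loose, a bystander. Origin at the centre of its underside.
- spice_jar_b: Small glass spice jar with black cap, 50 mm wide, 52 mm tall; loose, a bystander. Origin at the centre of its underside.
- salt_jar: Small glass jar with pale cap, 50 mm wide, 56 mm tall; loose, a bystander. Origin at the centre of its underside.
- timer: Wind-up kitchen timer, 62 mm wide, 50 mm tall; loose, a bystander. Origin at the centre of its underside.
- scoop: White measuring scoop, 109 x 48 x 26 mm; loose, a bystander. Origin at the centre of its underside.
- tweezers: Steel plating tweezers, 128 mm long, 9 mm high; loose, a bystander. Origin at the centre of its underside.
- tall_jar: Glass preserving jar with lid, 118 mm wide, 240 mm tall; loose, a bystander. Origin at the centre of its underside.
- short_jar: Glass preserving jar with lid, 100 mm wide, 182 mm tall; loose, a bystander. Origin at the centre of its underside.

How it is judged (in metres and radians):
On the way:
1. the crank assembly stands upright in the mill with its pin dropped into the disc's hole (z of pin_tip in the frame of mill_mouth below -0.058 m and horizontal distance between pin_tip and mill_mouth below 0.01 m and angle between crank_boss's own z axis and vertical below 0.07 rad), for 0.2 s.
At the end, for the whole second after the job is handed in: The pin is in the disc's hole (tip 58 mm or more below the rim, within 10 mm of the bowl's axis), the crank assembly upright within 0.07 rad, the cross bar under both straps within 0.15 rad of the line between them, all released and at rest; no bystander moved over 30 mm (all of step 1 and angle between the x axis of bar_mid and the y axis of mill_mouth, either way round below 0.15 rad and linear speed of crank below 0.02 m/s); the robot touches nothing.
It fails at once if a bystander is pushed more than 30 mm from its place (distance of any of spice_jar_a, spice_jar_b, salt_jar, timer, scoop, tweezers, tall_jar, short_jar from where it was at the start of the episode above 0.03 m).
It also fails if it takes over 58 s, if anything falls off the work surface, if the arm or the gripper's body presses on something with over 40 N, if the wrist force passes 120 N, or if a joint passes its speed limit or range.

## Working session

There is one attempt and no reset: what is moved stays moved. The work goes in short steps, each a Python script; the robot and the scene stay as the last script left them, time stands still between calls to the robot, and variables do not carry over. Pictures are saved under pics/ and viewed, at most 10 in all, crops included, and the job is handed in when it is done.

```bash
mkdir -p pics; python3 - <<'E'
from workcell import *
import cv2,numpy as np
for n in ("scene","top"):
    p,d=eyes.capture(n); cv2.imwrite(f"pics/{n}0.png",cv2.resize(p[:,:,::-1],(800,600),interpolation=cv2.INTER_CUBIC)); np.savez(f"{n}0.npz",p=p,d=d)
    c=eyes.get_calibration(n); np.savez(f"cal_{n}.npz",**c); print(n,{k:np.round(v,3).tolist() for k,v in c.items()})
print(eyes.get_calibration("wrist"),status.get_time_s(),status.get_tcp_rot())
E
```

```text
scene {'fx': 396.831, 'fy': 396.831, 'cx': 258.656, 'cy': 189.898, 'R': [[0.603, -0.798, 0.003], [-0.622, -0.473, -0.624], [0.499, 0.374, -0.782]], 't': [-277.757, 369.37, 1069.744]}
top {'fx': 385.247, 'fy': 385.247, 'cx': 255.997, 'cy': 192.234, 'R': [[0.029, -1.0, 0.004], [-0.994, -0.029, -0.109], [0.109, -0.001, -0.994]], 't': [-6.537, 478.166, 1426.793]}
{'fx': 296.92632590738015, 'fy': 296.92632590738015, 'cx': 260.97207912213634, 'cy': 191.50952476607515, 'hand_eye': array([[ 3.11466128e-04, -9.49964950e-01, -3.12356362e-01,
         8.07816608e+01],
       [ 9.99999914e-01,  3.81687015e-04, -1.63669420e-04,
        -4.10859349e-01],
       [ 2.74702580e-04, -3.12356284e-01,  9.49964987e-01,
        -1.42289792e+02],
       [ 0.00000000e+00,  0.00000000e+00,  0.00000000e+00,
         1.00000000e+00]])} 0.1 [[-9.49603505e-01  3.13452255e-01 -9.31211001e-04]
 [ 3.13453470e-01  9.49601883e-01 -1.78480702e-03]
 [ 3.24827936e-04 -1.98675032e-03 -9.99997974e-01]]
```

View pics/top0.png

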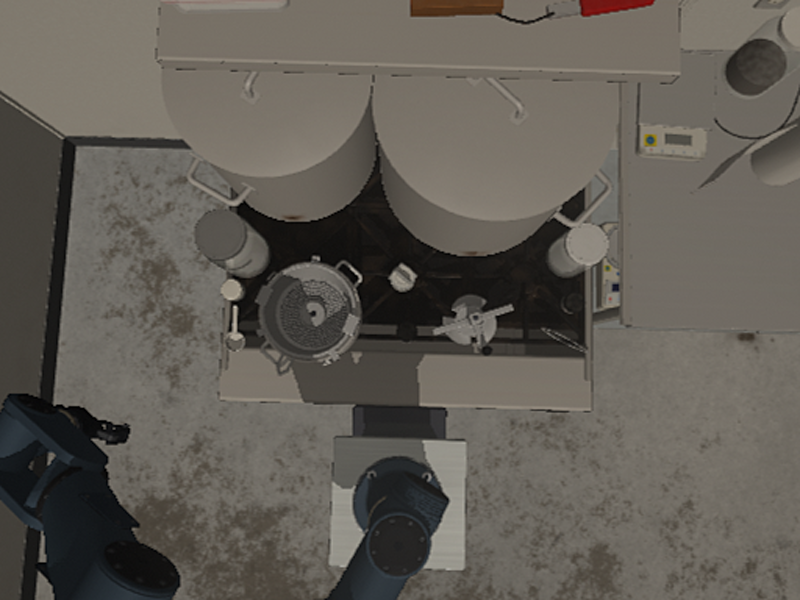

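View pics/scene0.png

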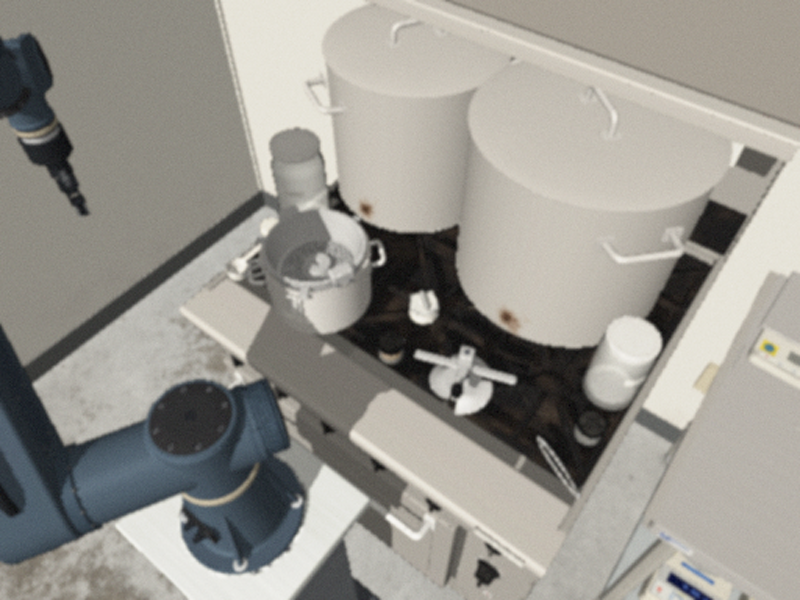

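```bash
cat > h.py <<'E'
import numpy as np,cv2
def back(c,u,v,z):  # pixel (512 grid) -> world at height z
    R,t=np.array(c["R"]),np.array(c["t"]); o=-R.T@t
    d=R.T@np.array([(u-c["cx"])/c["fx"],(v-c["cy"])/c["fy"],1]); return o+d*(z-o[2])/d[2]
def dep(c,d,u,v):
    z=d[int(round(v)),int(round(u))]; R,t=np.array(c["R"]),np.array(c["t"])
    return R.T@(np.array([(u-c["cx"])/c["fx"]*z,(v-c["cy"])/c["fy"]*z,z])-t)
def wcal(c,pos,rot):
    """Wrist calibration -> same form as fixed cams, given the TCP pose."""
    T=np.eye(4);T[:3,:3]=rot;T[:3,3]=pos;M=np.linalg.inv(T@c["hand_eye"])
    return dict(fx=c["fx"],fy=c["fy"],cx=c["cx"],cy=c["cy"],R=M[:3,:3],t=M[:3,3])
def down(yaw):
    """Tool down; tool y axis at angle yaw from world x (anticlockwise)."""
    y=np.array([np.cos(yaw),np.sin(yaw),0]);z=np.array([0,0,-1.]);return np.column_stack([np.cross(y,z),y,z])
E
python3 - <<'E'
from h import *
c=np.load("cal_top.npz");f=np.load("top0.npz");d=f["d"];s=.64
np.set_printoptions(precision=0,suppress=True)
for n,u,v,z in [("mill",312,311,165),("boss",475,317,118),("knob",486,351,110),("barA",437,335,72),("barB",513,309,72),("tall",220,230,240),("short",587,243,182),("potL",300,218,0),("potR",475,255,0),("shelf",400,75,0)]:
    print(n,back(c,u*s,v*s,z),dep(c,d,u*s,v*s))
p=f["p"]
a=cv2.resize(p[155:245,155:245,::-1],(400,400),interpolation=cv2.INTER_CUBIC);b=cv2.resize(p[160:240,265:345,::-1],(400,400),interpolation=cv2.INTER_CUBIC)
cv2.imwrite("pics/crop0.png",np.hstack([a,b]))
E
```

```text
mill [434. 198. 165.] [440. 208.  99.]
boss [ 435. -163.  118.] [ 435. -163.  116.]
knob [ 360. -190.  110.] [ 359. -188.  125.]
barA [395. -81.  72.] [ 440. -135. -779.]
barB [ 461. -257.   72.] [ 474. -283.  -63.]
tall [591. 386. 240.] [592. 387. 237.]
short [ 599. -396.  182.] [ 600. -398.  175.]
potL [680. 262.   0.] [671. 256.  39.]
potR [ 600. -175.    0.] [ 594. -172.   28.]
shelf [1062.   24.    0.] [836.  19. 447.]
```

View pics/crop0.png

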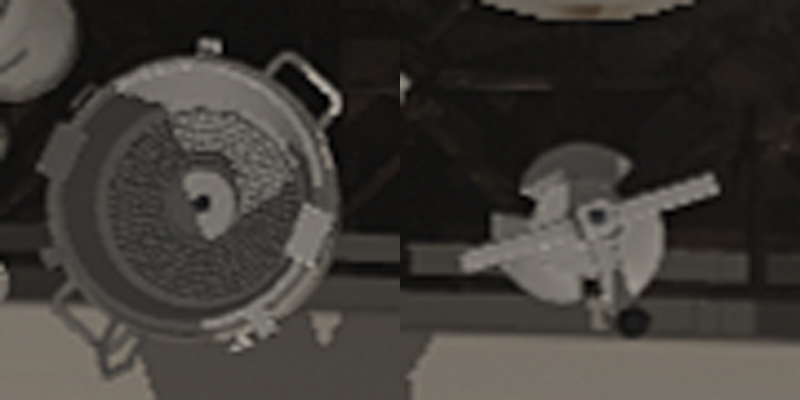

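```bash
python3 - <<'E'
from workcell import *
from h import *
yaw=np.deg2rad(110)
c0=eyes.get_calibration("wrist"); ims=[]
for n,P in (("mill",[425,195,310]),("crank",[425,-165,270])):
    r.move_ptp(P,down(yaw)); r.wait(.2)
    pos,rot=status.get_tcp_pos(),status.get_tcp_rot(); p,d=eyes.capture("wrist")
    np.savez(f"w_{n}.npz",p=p,d=d,**wcal(c0,pos,rot)); print(n,pos,status.get_time_s(),np.round(status.get_joint_pos(),2))
    cv2.imwrite(f"pics/w_{n}.png",cv2.resize(p[:,:,::-1],(800,600),interpolation=cv2.INTER_CUBIC))
print(status.get_wrist_force())
E
```

```text
mill [424.84086507 195.57652364 309.84822482] 2.0583 [ 0.19  0.22  1.71  0.    1.22 -1.73]
crank [ 425.33326947 -164.03708795  270.16157749] 3.6667 [-0.61  0.25  1.79  0.    1.11 -2.54]
[-0.65784492  0.75005245  0.44613651]
```

View pics/w_mill.png

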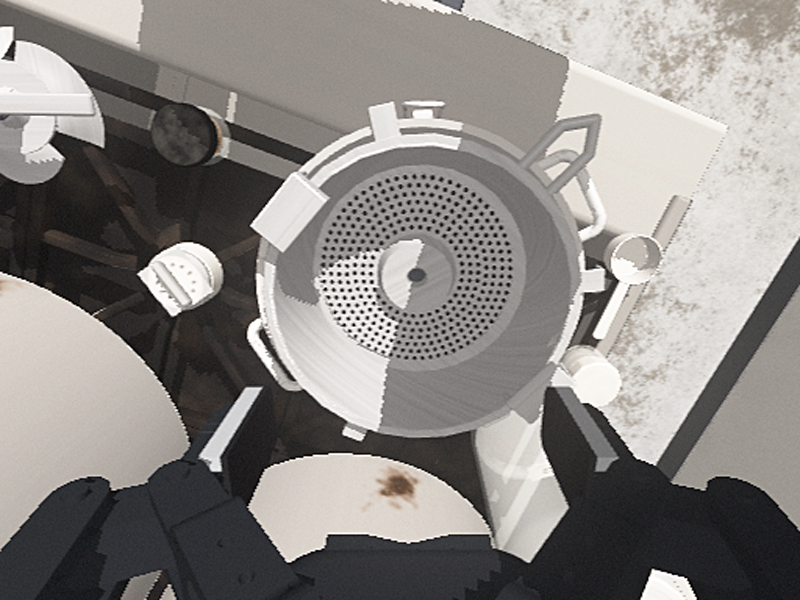

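View pics/w_crank.png

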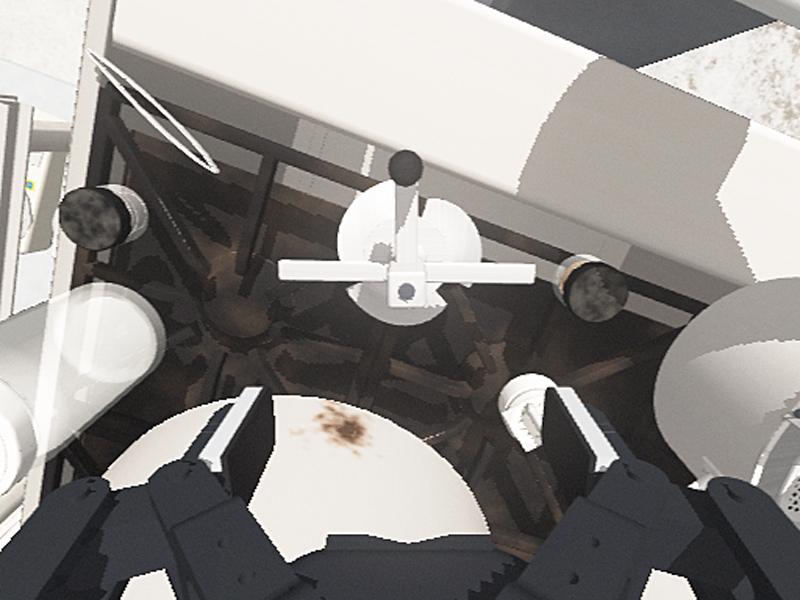

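```bash
python3 - <<'E'
from h import *
from scipy.optimize import least_squares
np.set_printoptions(precision=1,suppress=True)
def cloud(f):
    v,u=np.mgrid[:384,:512];z=f["d"];C=np.stack([(u-f["cx"])/f["fx"]*z,(v-f["cy"])/f["fy"]*z,z],-1)-f["t"]
    X=C@f["R"]; X[z==0]=np.nan; return X
s=.64
f=np.load("w_mill.npz"); X=cloud(f)
hole=back(f,417*s,275*s,165-49); print("hole",hole,"boss z",dep(f,f["d"],395*s,275*s))
rad=np.hypot(X[...,0]-434,X[...,1]-198); v,u=np.mgrid[:384,:512]
fin=(v>385*s)  # keep off fingers
m=(abs(X[...,2]-165)<3)&(rad<110)&(rad>85)&~fin; P=X[m]
q=least_squares(lambda q:np.hypot(P[:,0]-q[0],P[:,1]-q[1])-q[2],[434,198,98],loss="soft_l1").x; print("rim",q,len(P),P[:,2].mean())
m=(X[...,2]>174)&(X[...,2]<190)&(rad<125)&~fin
n,l,st,ce=cv2.connectedComponentsWithStats(m.astype(np.uint8))
for i in range(1,n):
    if st[i,4]>30: Q=X[l==i]; c=(Q.max(0)+Q.min(0))/2; print("high",st[i,4],ce[i]/s,Q.mean(0),"ang",np.rad2deg(np.arctan2(*(Q.mean(0)[1::-1]-q[1::-1]))),"r",np.hypot(*(Q.mean(0)[:2]-q[:2])))
h=back(f,575*s,140*s,165);print("handle",np.rad2deg(np.arctan2(h[1]-q[1],h[0]-q[0])),np.hypot(h[0]-q[0],h[1]-q[1]))
f=np.load("w_crank.npz"); X=cloud(f)
print("bosstop",back(f,407*s,290*s,118),"dep",dep(f,f["d"],395*s,280*s), "knob",back(f,405*s,164*s,127),dep(f,f["d"],405*s,164*s))
A,B=back(f,279*s,269*s,71.5),back(f,535*s,273*s,71.5);print("bar",A,B,(A+B)/2,np.linalg.norm(A-B),np.rad2deg(np.arctan2(*(B-A)[1::-1])),dep(f,f["d"],320*s,270*s))
m=(abs(X[...,2]-118)<5)&(np.hypot(X[...,0]-435,X[...,1]+163)<30);Q=X[m];print("bosstop cloud",Q.mean(0),m.sum(),(np.nanmax(Q,0)+np.nanmin(Q,0))/2,cv2.minAreaRect(Q[:,:2].astype(np.float32)))
E
```

```text
hole [432.5 205.3 116. ] boss z [438.3 189.8 115.8]
rim [435.4 207.4  98.8] 2945 164.48679088482382
high 1287 [287.5 211.8] [407.1 114.  179.6] ang -106.88501498695695 r 97.59914047302296
high 294 [549.7 376.5] [451.4 303.6 179.6] ang 80.60029893932294 r 97.57022477561979
handle 157.67241014667445 133.44567756498856
bosstop [ 434.7 -161.7  118. ] dep [ 431.2 -171.4  117.3] knob [ 359.4 -190.5  127. ] [ 359.4 -190.5  125.4]
bar [ 465.9 -253.6   71.5] [402.  -70.2  71.5] [ 434.  -161.9   71.5] 194.18180379588682 109.2088256177182 [ 456.3 -224.3   70.5]
bosstop cloud [ 434.1 -163.3  117.7] 583 [ 434.7 -162.9  117.2] ((434.9529724121094, -163.3073272705078), (25.31816864013672, 25.237031936645508), 20.621898651123047)
```

```bash
python3 - <<'E'
from workcell import *
from h import *
np.set_printoptions(precision=1,suppress=True)
y0=np.deg2rad(110.6);y1=np.deg2rad(126);B=np.array([434.8,-162.8])
for P,y in (([432.5,205.3,290],y1),([432.5,205.3,190],np.deg2rad(64))): print(solver.solve_ik(P,down(y)))
r.move_ptp([*B,150],down(y0)); print(r.movel([*B,81],vel=80,stop_force=15),status.get_tcp_pos())
command_gripper(0.0,90); print("w",status.get_grip_width()*85,status.get_grasp_force(),status.get_wrist_force())
r.movel([*B,290],vel=150); r.wait(.1); print(status.get_grip_width()*85,status.get_wrist_force(),status.get_torque(),status.get_time_s())
r.move_ptp([432.5,205.3,290],down(y1)); r.wait(.2)
print(status.get_tcp_pos(),status.get_wrist_force(),status.get_time_s())
p,d=eyes.capture("wrist"); np.savez("w_carry.npz",p=p,d=d,**wcal(eyes.get_calibration("wrist"),status.get_tcp_pos(),status.get_tcp_rot()))
cv2.imwrite("pics/carry.png",p[:,:,::-1])
E
```

```text
[ 0.2  0.3  1.7 -0.   1.2 -2. ]
[ 0.2  0.4  1.8 -0.   0.9 -0.9]
False [ 435.1 -163.    81.4]
w 24.83309241103996 88.1147289276123 [-0.9  1.9  4.3]
24.700275958825078 [ 0.5  0.2 -5.1] [ 0.1 -0.  -0. ] 7.4417
[433.  204.3 290. ] [ 0.4  0.7 -5.1] 9.0167
```

View pics/carry.png

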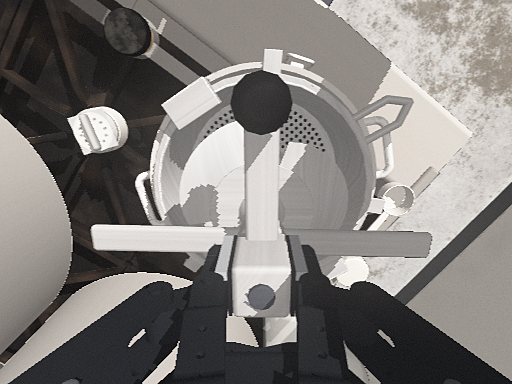

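The crank hangs level and centred in the pads, with the bar (row ~240) square to the arm. Next I lower it and probe for the hole.

```bash
cat > ins.py <<'E'
from workcell import *
from h import *
np.set_printoptions(precision=1,suppress=True)
y1=np.deg2rad(126);H=np.array([432.5,205.3]);R=down(y1)
r.movel([*H,203],R,vel=120)
offs=[(0,0)]+[(2.2*np.cos(a),2.2*np.sin(a)) for a in np.arange(6)*np.pi/3]+[(4.4*np.cos(a),4.4*np.sin(a)) for a in np.arange(12)*np.pi/6]
zc=203;ok=False
for o in offs:
    q=H+o
    if o!=(0,0): r.movel([*q,zc+1.5],R,vel=40)
    hit=r.movel([*q,182.5],R,vel=25,stop_force=8); t=status.get_tcp_pos()
    print(np.array(o),hit,t,status.get_wrist_force(),round(status.get_time_s(),1))
    if t[2]<187: ok=True;break
    if t[2]>199: print("high contact");break
    zc=t[2]
    if status.get_time_s()>38: break
print(ok)
E
python3 ins.py
```

```text
[0 0] False [432.8 205.3 182.8] [-0.1 -0.2 -1.2] 10.9
True
```

```bash
python3 - <<'E'
from workcell import *
from h import *
np.set_printoptions(precision=2,suppress=True)
p=status.get_tcp_pos()
print(r.movel([p[0],p[1],179],vel=15,stop_force=8),status.get_tcp_pos(),status.get_wrist_force())
z=status.get_tcp_pos()[2]+.3
for a in (118,110,102,94,86,80,75,70,66):
    r.move_ptp([p[0],p[1],z],down(np.deg2rad(a))); print(a,status.get_tcp_pos(),status.get_wrist_force(),status.get_torque(),round(status.get_time_s(),1))
i,d=eyes.capture("wrist"); np.savez("w_home.npz",p=i,d=d,**wcal(eyes.get_calibration("wrist"),status.get_tcp_pos(),status.get_tcp_rot()))
cv2.imwrite("pics/home.png",cv2.resize(i[:,:,::-1],(800,600)))
E
```

```text
True [432.91 205.35 182.72] [-1.34 -0.12  5.16]
118 [432.73 205.34 182.8 ] [ 0.62  0.18 -3.1 ] [ 0.08 -0.15 -0.05] 11.4
110 [432.63 205.34 182.82] [ 0.14 -0.05 -3.82] [-0.01 -0.18  0.03] 11.6
102 [432.57 205.34 182.8 ] [-0.5  -0.18 -4.71] [ 0.   -0.13 -0.03] 11.9
94 [432.55 205.31 182.81] [ 0.23 -0.05 -4.96] [ 0.04 -0.09 -0.  ] 12.2
86 [432.63 205.29 182.91] [-0.02  0.11 -4.51] [ 0.02 -0.07 -0.07] 12.4
80 [432.67 205.29 182.94] [ 0.01  0.22 -4.59] [-0.   -0.01 -0.01] 12.7
75 [432.75 205.32 183.  ] [ 1.11 -0.15 -5.27] [-0.02 -0.02 -0.  ] 12.9
70 [432.81 205.31 183.02] [ 0.15 -0.29 -5.1 ] [ 0.02 -0.02 -0.02] 13.2
66 [432.85 205.32 183.03] [ 0.29  0.77 -4.68] [-0.01 -0.09 -0.04] 13.4
```

View pics/home.png

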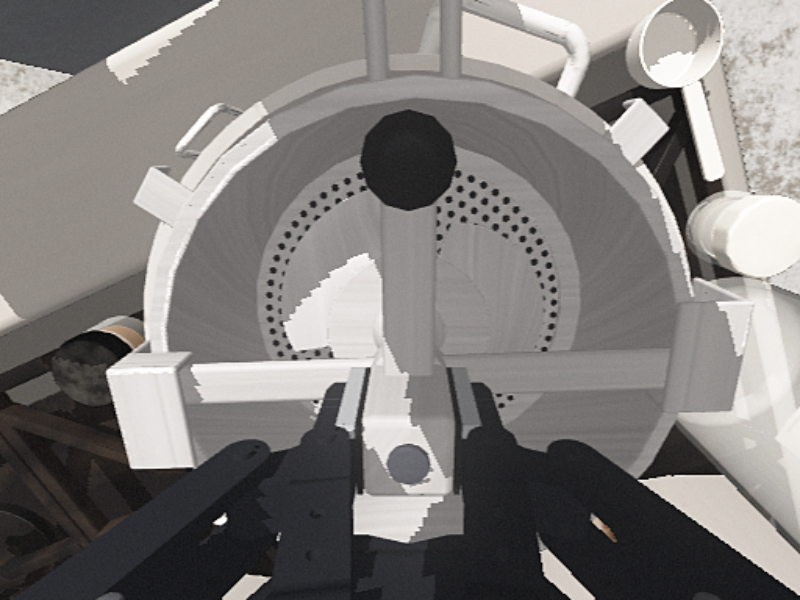

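```bash
python3 - <<'E'
from h import *
f=np.load("w_home.npz");s=.64
P=lambda u,v,z:back(f,u*s,v*s,z)
A,B=P(190,384,173),P(668,369,173);S,T=P(150,411,180),P(712,355,180)
g=lambda a,b:np.rad2deg(np.arctan2(*(b-a)[1::-1]))
print(A,B,g(A,B),S,T,g(S,T),(S+T)/2,dep(f,f["d"],250*s,382*s),dep(f,f["d"],600*s,371*s),dep(f,f["d"],150*s,411*s))
# bar mid line from upper+lower edges
print(g(P(200,364,173),P(660,349,173)),g(P(200,401,173),P(660,388,173)))
E
```

```text
[402.33693435 130.72589428 173.        ] [467.22370242 293.0339869  173.        ] 68.20968945833707 [403.82461439 116.69989671 180.        ] [463.08778455 305.59354793 180.        ] 72.58136181504446 [433.45619947 211.14672232 180.        ] [410.50249026 151.35883086 173.05550232] [457.60634467 270.04464923 173.65117524] [403.86243542 116.5984567  179.87794067]
68.25692591568483 68.03573401792731
```

The bar lies under both straps. It has slipped about 3° relative to the crank, so it is against the stops. I'll release and check.

```bash
python3 - <<'E'
from workcell import *
from h import *
np.set_printoptions(precision=2,suppress=True)
command_gripper(1.0); p=status.get_tcp_pos(); print(p,status.get_wrist_force())
r.movel([p[0],p[1],310],vel=120); r.wait(.3)
pos,rot=status.get_tcp_pos(),status.get_tcp_rot(); i,d=eyes.capture("wrist"); f=wcal(eyes.get_calibration("wrist"),pos,rot); np.savez("w_end.npz",p=i,d=d,**f)
cv2.imwrite("pics/end.png",cv2.resize(i[:,:,::-1],(800,600),interpolation=cv2.INTER_CUBIC)); print(status.get_time_s(),status.get_wrist_force())
E
```

```text
[432.9  205.34 183.11] [-0.33 -0.15  0.45]
15.6333 [0.65 0.14 0.62]
```

View pics/end.png

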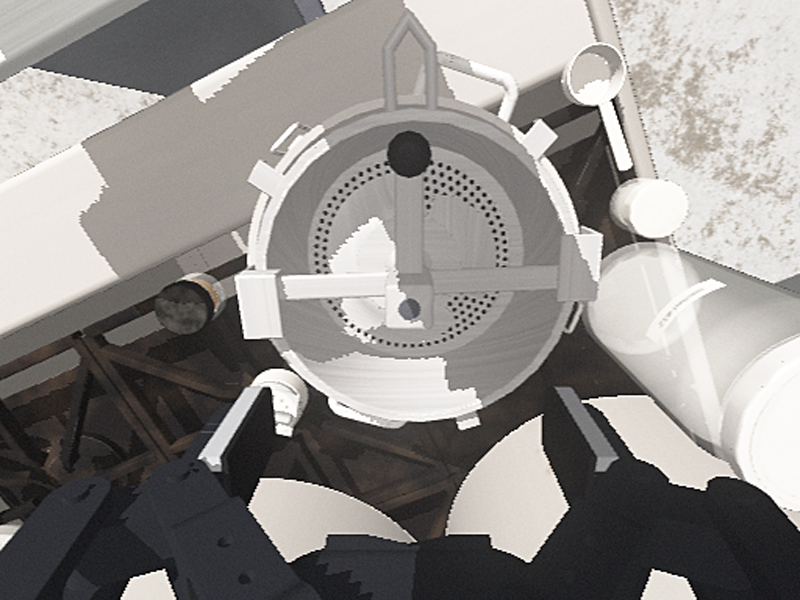

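```bash
python3 - <<'E'
from h import *
np.set_printoptions(precision=1,suppress=True)
f=np.load("w_end.npz");s=.64;P=lambda u,v,z:back(f,u*s,v*s,z)
g=lambda a,b:np.rad2deg(np.arctan2(*(b-a)[1::-1]))
A,B=P(284,287,173),P(559,278,173);S,T=P(260,304,180),P(580,267,180)
print("bar",g(A,B),"straps",g(S,T),(S+T)/2,np.linalg.norm(S-T))
h=P(407,15,165);c=(S+T)/2;print("handle",g(h,c)+90,np.linalg.norm((h-c)[:2]))
print("boss top",dep(f,f["d"],398*s,290*s),P(410,303,219.5),"bar z",dep(f,f["d"],300*s,287*s)[2],dep(f,f["d"],520*s,280*s)[2])
E
```

```text
bar 67.97919200476974 straps 72.90776627572667 [434.9 210.5 180. ] 196.74415598802312
handle 68.56519212784852 148.67200817036317
boss top [421.8 204.  219.5] [430.9 206.8 219.5] bar z 172.10226916031542 172.68642455441346
```

```bash
python3 -c "
from workcell import *
print(job.close_job(),status.get_time_s())"
```

```text
the job is handed in; nothing more can be done
the job is handed in; nothing more can be done
```

The job is handed in at about 16 s, with no verdict shown: the pin dropped fully in at the first try, the boss sits at the expected height, and the bar is under both straps (0.01 to 0.09 rad off their line, depending on the reference I measure from). The crank is released and the arm is clear.

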